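Gauge a cast-glass block and show it to the inspection camera

TASK

In the green gauge, take the orange grip and slide the jaw gently shut on the blue glass block until the block is nipped against the sprung anvil and has pushed it about halfway in (about 6 mm), not onto its stop; then draw the jaw back well clear of the block. Lift the blue block out and finish still holding it in the air in front of the upward-looking inspection camera: its underside centred on the lens axis and square to it, 130 mm out from the lens, its long sides parallel to the steel pivot bar with the red knobs. Do not let go; leave the other things and the camera undisturbed.

Things in the scene. Friction and masses are not known exactly. Their poses are not given: they have to be found in the camera images.
- blue_block: Loose blue cast-glass block, 64 (its x) x 40 (y) x 25 mm (z), about 0.16 kg. Origin: centre of its underside, z up. It starts flat on the gauge's rail (30 mm wide, top 30 mm above the table) between anvil and jaw, its x within 0.12 rad of the gauge's x. It overhangs the rail by about 5 mm each side: grip it from above across its 40 mm width.
- gauge: Fixed bench gauge: green base plate 270 x 90 x 12 mm with a rail on it, its top 30 mm above the table. Origin under the measuring place at table height, x along the rail: the anvil with its dial housing (top 73 mm above the table) is on the -x side, the hand jaw on the +x side.
- jaw (a joint): How far the hand jaw is slid shut, m: 0 fully open, growing as the jaw slides towards the anvil (gauge -x), up to 0.085. Stiff slide, about 2 N of friction, stays where it is left.
- jaw_face (a point): Centre of the hand jaw's flat measuring face (24 wide x 21 mm tall), 42.5 mm above the table; it faces gauge -x.
- jaw_grip (a point): Point to pinch on the jaw's upright orange grip: 16 mm along the gauge's x, 20 mm along its y, standing from 54 to 104 mm above the table; this point lies on its axis, 85 mm above the table and 30 mm behind jaw_face. Pinch across gauge y.
- anvil (a joint): How far the sprung anvil is pushed in, m: 0 at rest, up to 0.012 (stop); it moves towards gauge -x. The spring pushes back with 1.5 N at first, 4.5 N at 6 mm, 7.5 N at the stop.
- anvil_tip (a point): Centre of the anvil's flat steel face (24 x 21 mm), 42.5 mm above the table, facing gauge +x; behind it is a red collar. At the start the block stands some 2 to 15 mm clear of it.
- camera: Inspection camera head (grey box, white ring light 62 mm across) in a dark yoke on a fixed 100 mm square plate, looking up, leaning 0.25 to 0.45 rad from vertical. Origin on its pivot, 60 mm above the table; z is the optical axis, out through the lens; y is the steel pivot bar (110 mm long, horizontal, red knobs at its ends). The pivot is stiff: do not push it.
- lens (a point): Centre of the lens front, 45 mm from the camera's origin along its z.
- focus (a point): Point on the optical axis 130 mm out from the lens: the centre of the block's underside is to be here.
- amber_block: Loose orange glass block 50 x 40 x 25 mm, bystander. Origin: underside centre.
- green_block: Loose green glass block 50 x 40 x 25 mm, bystander. Origin: underside centre.
- bowl: Loose terracotta bowl, 110 mm across, 40 mm tall, bystander. Origin: underside centre.
- pot: Loose white ceramic pot, 74 mm across, 90 mm tall, bystander. Origin: underside centre.
- hammer: Loose hammer, 260 mm long, lying on the table, bystander. Origin near its middle.
- pliers: Loose pliers with red handles, about 180 mm long, lying on the table, bystander. Origin near its middle.
Things that resemble listed ones, but are neither listed nor needed, are in the scene too. Leave any purple look-alike of the part that bears camera alone. There is more than one size of the blue_block; the job needs the smaller.

How it is judged:
By the outcome, as a careful person would: the job done as asked, in the order asked, and still so for the second after the job is handed in, while the arm keeps its last pose, push and grip.
It also fails if it takes over 53 s, if anything falls off the work surface, if the arm or the gripper's body presses on something with over 40 N, if the wrist force passes 120 N, or if a joint passes its speed limit or range.

ROBOT

A 7-joint arm with a two-finger parallel gripper is mounted at the origin on the work surface. World frame = base frame: x ahead of the robot, y to its left, z up, the work surface at z = 0. Lengths are in m, angles in rad, forces in N, time in s.
With the tool pointing down it reaches from about 0.35 to 0.9 m from the base axis. Payload 8.1 kg.
Tool frame: the origin (TCP) lies at the very end of the fingers, on their centre line; the grasp point (between the pads) lies arm.hold_point_z behind it (arm.hold_point_z is the distance from the TCP to the grasp point, in m); z points along the fingers, y is the line along which they close (so a half turn about z gives the same grasp; the last joint's range is limited). The gripper opens to 92 mm and grips with 3 to 60 N. Pads are 19 mm wide; open, the fingers measure 130 mm over their backs; the gripper's body (75 mm by 190 mm) begins 47 mm behind the grasp point.
Start: joints at [-1.411, 0.434, 0.025, 1.573, -0.012, 1.134, -0.075], TCP at [0.162, 0.604, 0.227] pointing down, gripper open.
Joint ranges: [-2.62, 2.62], [-0.44, 2.09], [-1.27, 1.32], [0.08, 2.57], [-1.32, 4.46], [0.12, 2], [-2.74, 2.74]. Speed limits (rad/s): [2.22, 2.22, 3.01, 3.01, 3.14, 3.14, 3.14].

INTERFACE

Orientations are given as a rotation vector (axis times angle).
In Python, from cell import arm, vision, job, cut_out gives the robot as it stands. The module is installed in compiled form; this text tells all that it offers.
- The arm moves only by the tool play_rows, never from a script. Its argument "increments" is text: rows parted by semicolons, each of 5 numbers parted by spaces: the shift along the tool's x, y, z in cm, then the turn about the tool's z in degrees, then the opening, from -1 (shut) to 1 (fully open), so that 0 is half open. A call has 1 to 5 rows; each row shifts and turns the commanded pose from where the row before left it, along the tool's axes as they then stand; what a row does not reach is not made up. A row lasts 1/12 s, in which the tool goes at most 41.7 mm and 7.16 degrees, less where a joint would pass 70% of its speed; a pose out of reach is approached as far as the arm can. A call is refused whole if a number of a shift passes 4.17 or a number of a turn 7.16, either way. A call with a gripper value outside its range is refused whole. The fingers move at their own pace and stop on an object; "grip_force" is the grip in N (left out, the last holds). Time passes only in rows, so rows that do not move let the fingers close. It gives the time, the measured TCP pose, the force, the opening and the grip force at its end, in the units of the state.
- arm.observe(): the state, without advancing time (a new reading comes with each control period).
- vision.get_image(name): name is "side" or "top" or "wrist"; returns a dict with "frame" (384x512x3 uint8, red, green, blue), "z_map" (384x512 float32, m along the optical axis (not along the pixel's ray), 0 where there is no reading), "mtx" (3x3 intrinsics, pixels), "cam_to_world" (4x4, takes a point from camera to world coordinates). Camera axes: x right, y up, looking along -z (the intrinsics and any distortion apply to the point x, -y, -z); pixel columns grow to the right and rows downward; lengths in m; the calibration is good to about 2 mm. The wrist camera is an equidistant fisheye: a pixel r from the principal point sees the ray r / f radians off the axis. A picture is of the moment at which its call begins.
- job.sign_off(): hands the job in; it is judged then, once.
Trained networks look in a picture, given as the dict that the camera call returned (one of the last four; its "shot" number tells which), for a name from the list of things; names that differ only in an ending like _2 or _b are one class to them, and where a whole thing is asked for, a point or a joint stands for the part that bears it (a point fixed in the world has none). Each returns a list of dicts, best first, with "confidence" (0 to 1); they miss things now and then, are a little off and sometimes report something else, mostly with a low value. They report only what shows in the picture. A call takes as long as a camera call. They do not tell look-alikes from the thing itself.
- cut_out(query, picture): "mask" (384x512 bool, what is visible of it) and "point" ([row, column] in pixels, amid what is visible of it).
The state is a dict: "clock": time; "joints": joint angles; "dq": joint speeds; "joint_efforts": joint torques, N m; "position": TCP position; "ee_rot": TCP orientation; "force": force on the tool from outside, world axes, zero at the start; "ft_torque": the same for the moment, N m; "width": opening from 0.0 (shut) to 1.0 (fully open); "gripper_force": force on a finger pad.
Only numpy, scipy, OpenCV 4.12 (cv2) and the standard library are available. Lean on these libraries where they do the work, as an engineer would, in place of code of your own. Each camera call takes 0.05 s, during which the arm holds its last target. There are 200 camera calls.

## Working session

There is one attempt and no reset: what is moved stays moved. The work goes in short steps, Python scripts to look and compute and a tool call to move; the robot and the scene stay as the last step left them, time stands still between calls to the robot, and variables do not carry over. Pictures are saved under pics/ and viewed, at most 10 in all, crops included, and the job is handed in when it is done.

Besides the shell and the picture viewer there is one more tool, called after "Emit:" in YAML: its name, and indented under it one key for each argument. play_rows: Moves the arm, as the interface text tells. Its arguments: {"type":"object","properties":{"increments":{"type":"string"},"grip_force":{"type":"number"}},"required":["increments"]}

```bash
mkdir -p pics; cat > h.py <<'E'
import numpy as np, cv2
from cell import arm, vision, job, cut_out
from scipy.spatial.transform import Rotation as R
def cloud(p):
    z=p["z_map"];K=p["mtx"];v,u=np.mgrid[:z.shape[0],:z.shape[1]]
    X=np.stack([(u-K[0,2])/K[0,0]*z,-(v-K[1,2])/K[1,1]*z,-z,np.ones_like(z)],-1)
    return (X@p["cam_to_world"].T)[...,:3]
def save(p,n): cv2.imwrite("pics/"+n,p["frame"][...,::-1])
E
python3 - <<'E'
from h import *
o=arm.observe();print(o, arm.hold_point_z)
print(R.from_rotvec(o["ee_rot"]).as_matrix().round(3))
ims=[]
for n in("top","side"):
    p=vision.get_image(n);ims.append(p["frame"]);C=cloud(p);np.savez(n+".npz",C=C,f=p["frame"],K=p["mtx"],T=p["cam_to_world"])
    print(n,p["mtx"].round(1).tolist(),p["cam_to_world"].round(3).tolist())
    for q in["blue_block","gauge","jaw","anvil","camera","jaw_grip","amber_block","green_block","bowl","pot","hammer","pliers"]:
        for d in cut_out(q,p)[:3]:
            m=d["mask"]&(p["z_map"]>0);
            if m.sum()<5: continue
            P=C[m];print(n,q,round(d["confidence"],2),np.round(d["point"]),m.sum(),np.median(P,0).round(3),np.percentile(P,98,axis=0).round(3),np.percentile(P,2,axis=0).round(3))
    save(p,n+"0.png")
E
```

```text
{'clock': 0.0, 'joints': array([-1.41060266,  0.43520379,  0.0249756 ,  1.57410821, -0.01156871,
        1.13401133, -0.07508928]), 'dq': array([ 0.00061365,  0.00057866, -0.00089901,  0.00104145,  0.00045289,
       -0.0006691 ,  0.00086127]), 'joint_efforts': array([ 9.13672357e-04, -6.67845511e+01,  9.85954776e-01, -3.14451420e+01,
       -6.03341474e-02,  4.32565960e-02,  1.88435511e-04]), 'position': array([0.16229435, 0.60302004, 0.22595265]), 'ee_rot': array([-4.11679005e-01, -3.11446559e+00,  2.49121547e-03]), 'force': array([-0.04744206, -0.25881342, -0.57485825]), 'ft_torque': array([ 0.02305706, -0.04172387,  0.03175828]), 'gripper_force': 0.0, 'width': 1.0036494269515834} 0.0188
[[-0.966  0.26  -0.   ]
 [ 0.26   0.966 -0.002]
 [-0.    -0.002 -1.   ]]
top [[375.4, 0.0, 248.3], [0.0, 375.4, 189.1], [0.0, 0.0, 1.0]] [[-0.021, 0.998, -0.056, 0.485], [-1.0, -0.021, -0.012, 0.002], [-0.014, 0.056, 0.998, 1.32], [0.0, 0.0, 0.0, 1.0]]
top blue_block 0.83 [243. 306.] 402 [ 0.377 -0.177  0.035] [ 0.411 -0.136  0.041] [ 0.346 -0.22   0.024]
top blue_block 0.74 [192. 296.] 229 [ 0.54
[... 2309 characters left out ...]
018]
side amber_block 0.5 [217. 202.] 203 [0.39  0.128 0.024] [0.422 0.159 0.029] [ 0.364  0.111 -0.002]
side green_block 0.52 [252. 230.] 209 [ 0.393 -0.066  0.025] [ 0.422 -0.041  0.029] [ 0.369 -0.085  0.003]
side bowl 0.92 [179. 288.] 436 [0.76  0.118 0.021] [0.797 0.153 0.042] [0.702 0.056 0.003]
side bowl 0.17 [213. 321.] 473 [ 0.741 -0.12   0.061] [ 0.771 -0.084  0.093] [ 0.704 -0.152  0.006]
side pot 0.82 [213. 321.] 512 [ 0.739 -0.118  0.062] [ 0.771 -0.083  0.093] [ 0.704 -0.152  0.01 ]
side hammer 0.88 [352. 349.] 1002 [ 0.509 -0.517  0.025] [ 0.57  -0.481  0.03 ] [ 0.37  -0.559  0.001]
side pliers 0.57 [155. 194.] 301 [0.509 0.462 0.011] [0.579 0.539 0.017] [ 0.435  0.401 -0.001]
```

```bash
python3 - <<'E'
import numpy as np,cv2
t=np.load("top.npz")["f"];s=np.load("side.npz")["f"]
a=cv2.resize(t[120:270,140:340],(800,600),interpolation=cv2.INTER_CUBIC)
b=cv2.resize(s[130:310,180:340],(534,600),interpolation=cv2.INTER_CUBIC)
cv2.imwrite("pics/a.png",a[...,::-1]);cv2.imwrite("pics/b.png",b[...,::-1])
E
```

```text
(no output)
```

View pics/a.png

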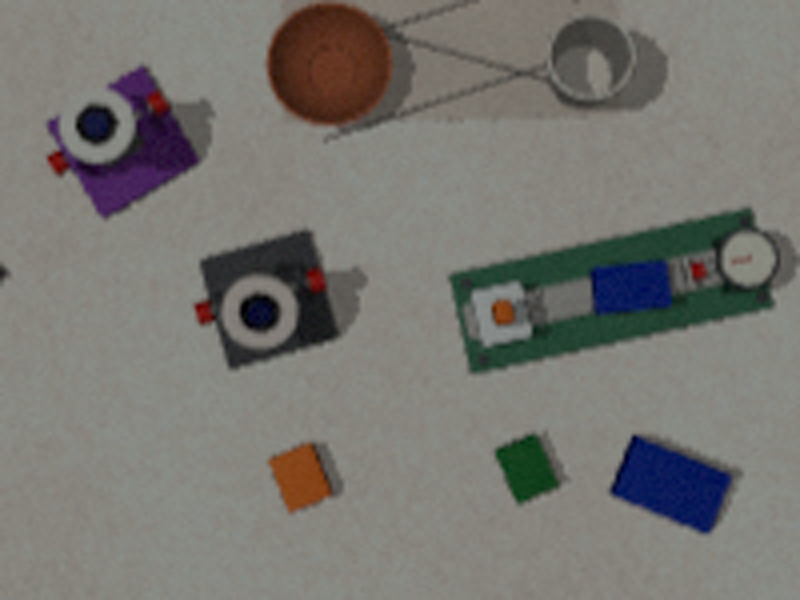

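View pics/b.png

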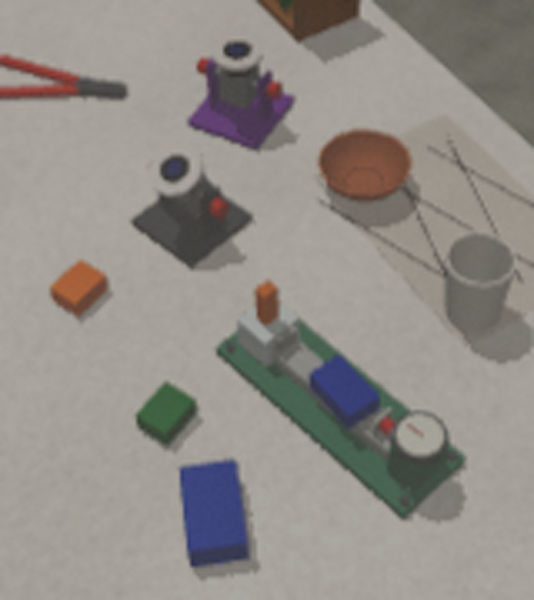

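The gauge (green) sits at right with the small blue block at crop (630,287) and the orange grip at (503,312). The right camera is the dark one at (260,312), with knobs at (205,312) and (316,280). The purple one is the look-alike. Next I fit the geometry.

```bash
cat > fit.py <<'E'
from h import *
for n in("top","side"):
    d=np.load(n+".npz");C=d["C"];f=d["f"];hsv=cv2.cvtColor(f,cv2.COLOR_RGB2HSV).astype(int)
    H,S,V=hsv[...,0],hsv[...,1],hsv[...,2];x,y,z=C[...,0],C[...,1],C[...,2]
    def rect(m,name):
        P=C[m];r=cv2.minAreaRect((P[:,:2]*1000).astype(np.float32))
        print(n,name,m.sum(),"z",np.median(P[:,2]).round(4),"c",np.round(r[0],1),"sz",np.round(r[1],1),"ang",round(r[2],2))
    g=(abs(x-.545)<.09)&(abs(y+.13)<.16)
    rect(g&(H>55)&(H<90)&(S>70)&(abs(z-.012)<.006),"base")
    rect(g&(H>105)&(H<130)&(S>120)&(z>.049)&(z<.063),"blk top")
    rect(g&(H<20)&(S>120)&(z>.095)&(y>-.1),"grip top")
    rect(g&(H<20)&(S>120)&(z>.06)&(y>-.1),"grip all")
    rect(g&((H<10)|(H>170))&(S>90)&(z<.06)&(y<-.15),"collar")
    rect(g&(z>.066)&(z<.08)&(y<-.18),"dial")
    c=(abs(x-.535)<.08)&(abs(y-.16)<.08)
    m=(c&((H<8)|(H>172))&(S>110)&(z>.03)).astype(np.uint8)
    k,l,st,ce=cv2.connectedComponentsWithStats(m)
    for i in range(1,k):
        if st[i,4]>6: print(n,"knob",st[i,4],np.median(C[l==i],0).round(4),C[l==i].mean(0).round(4))
    m=c&(S<45)&(V>125)&(z>.085)
    P=C[m];ce=P.mean(0);u,s,vt=np.linalg.svd(P-ce);nn=vt[2]*np.sign(vt[2,2])
    Q=(P-ce)@vt[:2].T;r=cv2.minEnclosingCircle((Q*1000).astype(np.float32))
    cc=ce+(np.array(r[0])/1000)@vt[:2]
    print(n,"ring",m.sum(),ce.round(4),"circ",cc.round(4),r[1],"n",nn.round(3),"lean",np.arccos(nn[2]).round(3),"rms",(s[2]/len(P)**.5).round(4))
E
python3 fit.py
```

```text
top base 897 z 0.0127 c [ 544.2 -133.8] sz [ 86.1 265.9] ang 11.34
top blk top 214 z 0.0554 c [ 544.5 -147.6] sz [38.3 63.1] ang 5.67
top grip top 48 z 0.1083 c [510.6 -17.6] sz [18.2 62.4] ang 35.65
top grip all 48 z 0.1083 c [510.6 -17.6] sz [18.2 62.4] ang 35.65
top collar 14 z 0.05 c [ 557.4 -205.5] sz [11.1 10.4] ang 88.57
top dial 201 z 0.0729 c [ 565.1 -242. ] sz [50.1 50.9] ang 0.16
top knob 24 [0.5545 0.1177 0.0678] [0.555  0.1179 0.0659]
top knob 21 [0.53   0.2099 0.0694] [0.5314 0.2111 0.068 ]
top ring 113 [0.5295 0.1617 0.103 ] circ [0.5289 0.1606 0.1027] 28.741411209106445 n [-0.334 -0.09   0.938] lean 0.353 rms 0.0024
side base 223 z 0.0129 c [ 545.3 -139.3] sz [ 83.3 230. ] ang 11.72
side blk top 162 z 0.0557 c [ 546.3 -151.1] sz [33.8 59.3] ang 4.35
side grip top 23 z 0.1029 c [525.9 -41.5] sz [14.8 14.2] ang 11.29
side grip all 52 z 0.0915 c [525.5 -42.3] sz [17.  13.9] ang 18.56
side collar 15 z 0.0488 c [ 559.7 -207. ] sz [ 9.4 12.3] ang 8.59
side dial 205 z 0.073 c [ 568.9 -244.6] sz [52.1 46.4] ang 53.58
side knob 19 [0.5565 0.1117 0.0658] [0.5568 0.1128 0.0661]
side ring 136 [0.5341 0.1574 0.1018] circ [0.533  0.1592 0.1016] 31.547504425048828 n [-0.337 -0.094  0.937] lean 0.358 rms 0.0024
```

```bash
cat >> h.py <<'E'
def plan(target,yaw=0.,N=None,op=1.,start=None,vmax=3.8):
    "rows to shift TCP to target (world, m) while turning tool z by yaw deg"
    o=arm.observe(); p=o["position"] if start is None else start[0]; M=R.from_rotvec(o["ee_rot"]) if start is None else start[1]
    d=np.array(target)-p; N=N or int(max(np.ceil(np.linalg.norm(d)*100/vmax),np.ceil(abs(yaw)/7),1)); rows=[]
    for i in range(N):
        s=M.inv().apply(d/N)*100; rows.append("%.2f %.2f %.2f %.2f %g"%(*s,yaw/N,op)); M=M*R.from_euler("z",yaw/N,degrees=True)
    for i in range(0,N,5): print("; ".join(rows[i:i+5]))
    return (np.array(target),M)
def st():
    o=arm.observe();M=R.from_rotvec(o["ee_rot"]).as_matrix()
    print("t",round(o["clock"],2),"p",o["position"].round(4),"y",M[:,1].round(3),"yaw",np.degrees(np.arctan2(M[1,1],M[0,1])).round(2),"z",M[:,2].round(3),"F",o["force"].round(2),"w",round(o["width"],3),"gf",round(o["gripper_force"],1),"q",o["joints"].round(3))
E
python3 -c "
from h import *
st(); plan([.526,-.042,.17],63.5,vmax=3.7)"
```

```text
t 1.3 p [0.1624 0.6036 0.2267] y [0.26  0.966 0.   ] yaw 74.94 z [ 0.  0. -1.] F [-0.08 -0.    0.37] w 1.003 gf 0.0 q [-1.411  0.435  0.025  1.573 -0.012  1.134 -0.075]
-2.47 -2.52 0.27 3.02 1; -2.60 -2.38 0.27 3.02 1; -2.72 -2.24 0.27 3.02 1; -2.84 -2.10 0.27 3.02 1; -2.94 -1.95 0.27 3.02 1
-3.04 -1.79 0.27 3.02 1; -3.13 -1.62 0.27 3.02 1; -3.21 -1.46 0.27 3.02 1; -3.29 -1.29 0.27 3.02 1; -3.35 -1.11 0.27 3.02 1
-3.40 -0.93 0.27 3.02 1; -3.45 -0.75 0.27 3.02 1; -3.48 -0.57 0.27 3.02 1; -3.51 -0.38 0.27 3.02 1; -3.52 -0.20 0.27 3.02 1
-3.53 -0.01 0.27 3.02 1; -3.52 0.17 0.27 3.02 1; -3.51 0.36 0.27 3.02 1; -3.49 0.54 0.27 3.02 1; -3.45 0.73 0.27 3.02 1
-3.41 0.91 0.27 3.02 1
```

Emit:
play_rows:
  increments: "-2.47 -2.52 0.27 3 1; -2.6 -2.38 0.27 3 1; -2.72 -2.24 0.27 3 1; -2.84 -2.1 0.27 3 1; -2.94 -1.95 0.27 3 1"

```text
clock: 1.72
position: [0.2497, 0.4484, 0.2132]
ee_rot: [0.818, 3.033, 0.001]
force: [0.6, -0.4, -0.7]
width: 1.001
gripper_force: 0.0
```

Emit:
play_rows:
  increments: "-3.04 -1.79 0.27 3 1; -3.13 -1.62 0.27 3 1; -3.21 -1.46 0.27 3 1; -3.29 -1.29 0.27 3 1; -3.35 -1.11 0.27 3 1"

```text
clock: 2.13
position: [0.3366, 0.2949, 0.1999]
ee_rot: [1.207, 2.9, 0.001]
force: [0.9, 0.3, -0.5]
width: 0.999
gripper_force: 0.0
```

Emit:
play_rows:
  increments: "-3.4 -0.93 0.27 3 1; -3.45 -0.75 0.27 3 1; -3.48 -0.57 0.27 3 1; -3.51 -0.38 0.27 3 1; -3.52 -0.2 0.27 3 1"

```text
clock: 2.55
position: [0.424, 0.1417, 0.1865]
ee_rot: [1.575, 2.718, 0.001]
force: [0.2, 0.2, 0.7]
width: 1.0
gripper_force: 0.0
```

Emit:
play_rows:
  increments: "-3.53 0 0.27 3 1; -3.52 0.17 0.27 3 1; -3.51 0.36 0.27 3 1; -3.49 0.54 0.27 3 1; 0 0 0 0 1"

```text
clock: 2.97
position: [0.4962, 0.0139, 0.1758]
ee_rot: [1.859, 2.527, -0.001]
force: [-0.2, -0.3, 0.5]
width: 1.001
gripper_force: 0.0
```

```bash
python3 - <<'E'
from h import *
st()
p=vision.get_image("wrist");print(p["mtx"].round(1).tolist(),p["cam_to_world"].round(3).tolist());save(p,"w1.png")
plan([.526,-.042,.17],11.4-np.degrees(0),N=3)
E
```

```text
t 2.97 p [0.4962 0.0139 0.1758] y [0.955 0.298 0.002] yaw 17.32 z [ 0.003 -0.003 -1.   ] F [-0.2  -0.27  0.46] w 1.001 gf 0.0 q [-0.548  0.294  0.517  1.981 -0.179  0.908  0.363]
[[297.3, 0.0, 250.8], [0.0, 297.3, 185.5], [0.0, 0.0, 1.0]] [[0.955, -0.283, -0.093, 0.473], [0.298, 0.909, 0.291, 0.094], [0.002, -0.305, 0.952, 0.335], [0.0, 0.0, 0.0, 1.0]]
-2.19 0.40 0.19 3.80 1; -2.16 0.54 0.19 3.80 1; -2.12 0.69 0.19 3.80 1
```

Emit:
play_rows:
  increments: "-2.15 0.55 0.1 2 1; -2.15 0.55 0.1 2 1; -2.1 0.6 0.1 1.9 1; 0 0 0 0 1"

```text
clock: 3.35
position: [0.5288, -0.039, 0.1727]
ee_rot: [1.98, 2.436, -0.001]
force: [0.3, -0.3, 0.3]
width: 1.001
gripper_force: 0.0
```

```bash
cat >> h.py <<'E'
def wcloud(p):
    z=p["z_map"];K=p["mtx"];v,u=np.mgrid[:z.shape[0],:z.shape[1]]
    a=(u-K[0,2])/K[0,0];b=(v-K[1,2])/K[1,1];r=np.hypot(a,b)+1e-9;t=np.tan(np.minimum(r,1.5))/r
    X=np.stack([a*t*z,-b*t*z,-z,np.ones_like(z)],-1)
    return (X@p["cam_to_world"].T)[...,:3]
G0=np.array([.5445,-.1345]);GX=np.array([-.198,.980]);GY=np.array([-.980,-.198])
def gx(C): return np.stack([(C[...,:2]-G0)@GX,(C[...,:2]-G0)@GY,C[...,2]],-1)
def wmeas(p):
    f=p["frame"];hsv=cv2.cvtColor(f,cv2.COLOR_RGB2HSV).astype(int);H,S,V=hsv[...,0],hsv[...,1],hsv[...,2]
    C=wcloud(p);g=gx(C);ok=(p["z_map"]>0)&(abs(g[...,1])<.06)&(abs(g[...,0])<.16);out={}
    for n,m in dict(base=(H>55)&(H<90)&(S>70)&(abs(g[...,2]-.012)<.006),blk=(H>105)&(H<130)&(S>100)&(abs(g[...,2]-.055)<.005),
      grip=(H<22)&(S>100)&(g[...,2]>.06),collar=((H<10)|(H>170))&(S>90)&(g[...,2]<.06)&(g[...,0]<-.04),
      jawbody=(S<60)&(abs(g[...,2]-.053)<.006)&(g[...,0]>-.02)).items():
        m=m&ok
        if m.sum()<8: print(n,"few");continue
        r=cv2.minAreaRect((C[m][:,:2]*1000).astype(np.float32)); 
        print(n,m.sum(),"c",np.round(r[0],1),"sz",np.round(r[1],1),"ang",round(r[2],1),"G 3%",(np.percentile(g[m],3,axis=0)*1000).round(1),"97%",(np.percentile(g[m],97,axis=0)*1000).round(1))
E
python3 - <<'E'
from h import *
st()
p=vision.get_image("wrist");save(p,"w2.png");wmeas(p);np.savez("w2.npz",f=p["frame"],C=wcloud(p))
E
```

```text
t 3.35 p [ 0.5288 -0.039   0.1727] y [0.979 0.205 0.001] yaw 11.8 z [ 0.002 -0.002 -1.   ] F [ 0.34 -0.26  0.31] w 1.001 gf 0.0 q [-0.442  0.36   0.546  1.908 -0.228  0.933  0.418]
base 5009 c [ 545.9 -129.9] sz [ 86.2 258.7] ang 11.4 G 3% [-103.2  -43.8   11.9] 97% [131.1  39.4  14.5]
blk 826 c [ 547.7 -146.9] sz [40.1 63.9] ang 4.1 G 3% [-43.  -21.1  51.7] 97% [19.4 17.6 57.3]
grip 3094 c [534.2 -17. ] sz [ 63.2 123.3] ang 74.5 G 3% [ 73.8 -56.8  79.3] 97% [130.8  43.2 272.2]
collar 48 c [ 562.3 -213.4] sz [12.5 24.9] ang 12.2 G 3% [-77.3  -8.   46.2] 97% [-69.4   4.4  51.6]
jawbody 1604 c [527.6 -41. ] sz [48.3 51.8] ang 11.5 G 3% [ 71.5 -24.7  52.1] 97% [120.5  20.8  56.5]
```

View pics/w2.png

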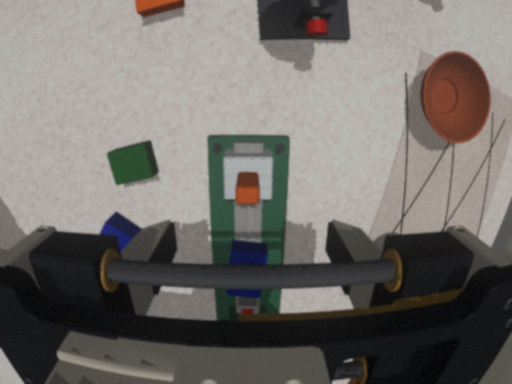

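```bash
python3 - <<'E'
from h import *
for n in("w2","top","side"):
    d=np.load(n+".npz");C=d["C"];g=gx(C);hsv=cv2.cvtColor(d["f"],cv2.COLOR_RGB2HSV).astype(int);H,S=hsv[...,0],hsv[...,1]
    b=(abs(g[...,1])<.03)&(g[...,0]>.06)&(g[...,0]<.13)
    for nm,m in dict(top=b&(H<22)&(S>100)&(C[...,2]>.094)&(C[...,2]<.115),all=b&(H<22)&(S>100)&(C[...,2]>.058)&(C[...,2]<.115)).items():
        if m.sum()>4: print(n,nm,m.sum(),C[m].mean(0).round(4),(g[m].mean(0)*1e3).round(1),(np.percentile(g[m],[5,95],axis=0)*1e3).round(1).tolist())
    # steel between
    for lo in np.arange(.06,.13,.006):
        m=b&(abs(g[...,0]-lo)<.003)&(abs(g[...,1])<.01)&(S<70)
        if m.sum()>2: print(round(lo,3),m.sum(),np.percentile(g[m][:,2],[10,50,90]).round(3),end=" | ")
    print()
E
```

```text
w2 top 471 [ 0.5268 -0.0356  0.1041] [100.5  -2.2 104.1] [[92.8, -10.3, 98.1], [106.5, 6.0, 106.2]]
w2 all 663 [ 0.5265 -0.0339  0.0969] [102.2  -2.2  96.9] [[93.3, -10.3, 68.8], [106.6, 5.9, 106.1]]
0.072 44 [0.053 0.054 0.055] | 0.096 8 [0.055 0.079 0.104] | 0.102 24 [0.055 0.061 0.104] | 0.108 131 [0.055 0.055 0.06 ] | 0.114 135 [0.054 0.055 0.056] | 0.12 2963 [0.257 0.281 0.291] | 0.126 4022 [0.255 0.281 0.292] | 
top top 27 [ 0.5245 -0.0372  0.1045] [ 99.4   0.3 104.5] [[92.4, -7.5, 98.3], [106.0, 7.7, 108.3]]
top all 27 [ 0.5245 -0.0372  0.1045] [ 99.4   0.3 104.5] [[92.4, -7.5, 98.3], [106.0, 7.7, 108.3]]
0.06 5 [0.027 0.029 0.033] | 0.066 7 [0.029 0.03  0.034] | 0.072 11 [0.047 0.052 0.056] | 0.078 11 [0.054 0.054 0.057] | 0.084 10 [0.052 0.054 0.057] | 0.09 5 [0.055 0.057 0.082] | 0.108 10 [0.051 0.055 0.064] | 0.114 10 [0.052 0.054 0.056] | 0.12 11 [0.029 0.053 0.055] | 0.126 11 [0.026 0.03  0.033] | 
side top 27 [ 0.526  -0.0439  0.1021] [ 92.5   0.2 102.1] [[87.7, -7.5, 95.3], [99.8, 6.9, 108.0]]
side all 62 [ 0.525  -0.0444  0.0878] [92.1  1.3 87.8] [[87.7, -7.2, 63.5], [99.6, 7.1, 106.2]]
0.06 3 [0.028 0.029 0.029] | 0.066 28 [0.028 0.038 0.053] | 0.072 13 [0.034 0.051 0.055] | 0.078 12 [0.039 0.053 0.056] | 0.084 7 [0.051 0.054 0.055] | 0.09 8 [0.051 0.055 0.056] | 0.108 4 [0.054 0.054 0.056] | 0.114 7 [0.053 0.055 0.059] |
```

Emit:
play_rows:
  increments: "0.2 -0.26 2.7 0.4 1; 0 0 3 0 1; 0 0 3 0 1; 0 0 2 0 1; 0 0 0 0 -0.6"
  grip_force: 15

```text
clock: 3.82
position: [0.5212, -0.0325, 0.0621]
ee_rot: [-1.978, -2.434, 0.006]
force: [-1.6, -0.3, -0.0]
width: 0.967
gripper_force: 0.0
```

Emit:
play_rows:
  increments: "0 0 0 0 -1; 0 0 0 0 -1; 0 0 0 0 -1; 0 0 0 0 -1; 0 0 0 0 -1"

```text
clock: 4.23
position: [0.5251, -0.0345, 0.0665]
ee_rot: [1.984, 2.435, 0.002]
force: [0.9, -0.7, 0.1]
width: 0.617
gripper_force: 0.0
```

```bash
python3 -c "
from h import *
st()"
```

```text
t 4.23 p [ 0.5251 -0.0345  0.0665] y [0.979 0.202 0.002] yaw 11.65 z [ 0.002  0.    -1.   ] F [ 0.92 -0.67  0.1 ] w 0.617 gf 0.0 q [-0.375  0.502  0.464  2.017 -0.343  0.696  0.509]
```

Emit:
play_rows:
  increments: "0 0 0 0 -1; 0 0 0 0 -1; 0 0 0 0 -1; 0 0 0 0 -1; 0 0 0 0 -1"

```text
clock: 4.65
position: [0.5244, -0.0348, 0.0654]
ee_rot: [-1.985, -2.435, 0.0]
force: [-0.0, -0.4, 0.1]
width: 0.25
gripper_force: 0.0
```

Emit:
play_rows:
  increments: "0 0 0 0 -1; 0 0 0 0 -1; 0 0 0 0 -1; 0 0 0 0 -1"

```text
clock: 4.98
position: [0.5249, -0.0347, 0.0654]
ee_rot: [1.984, 2.435, 0.001]
force: [3.5, 0.4, -2.3]
width: 0.219
gripper_force: 15.0
```

Emit:
play_rows:
  increments: "-0.5 0 0 0 -1; -0.5 0 0 0 -1; -0.5 0 0 0 -1"

```text
clock: 5.23
position: [0.5279, -0.0495, 0.0655]
ee_rot: [1.984, 2.436, 0.001]
force: [4.3, 3.0, -3.3]
width: 0.214
gripper_force: 15.0
```

Emit:
play_rows:
  increments: "-0.5 0 0 0 -1; -0.5 0 0 0 -1; -0.5 0 0 0 -1;-0.5 0 0 0 -1"

```text
clock: 5.57
position: [0.5319, -0.0695, 0.0655]
ee_rot: [1.985, 2.435, 0.001]
force: [3.6, 2.6, -1.8]
width: 0.221
gripper_force: 15.0
```

```bash
python3 -c "
from h import *
st()
p=vision.get_image('top');np.savez('t2.npz',C=cloud(p),f=p['frame']);save(p,'t2.png');st()"
```

```text
t 5.57 p [ 0.5319 -0.0695  0.0655] y [0.979 0.202 0.001] yaw 11.64 z [ 0.001  0.    -1.   ] F [ 3.63  2.61 -1.81] w 0.221 gf 15.0 q [-0.303  0.517  0.461  1.991 -0.345  0.709  0.573]
t 5.62 p [ 0.5321 -0.0707  0.0655] y [0.98  0.201 0.001] yaw 11.58 z [ 0.001 -0.001 -1.   ] F [ 5.73  1.32 -5.08] w 0.217 gf 15.0 q [-0.302  0.517  0.462  1.991 -0.345  0.708  0.574]
```

Emit:
play_rows:
  increments: "-0.3 0 0 0 -1; -0.3 0 0 0 -1; -0.3 0 0 0 -1"

```text
clock: 5.87
position: [0.5337, -0.0782, 0.0655]
ee_rot: [1.985, 2.435, 0.001]
force: [3.2, 3.9, -2.5]
width: 0.217
gripper_force: 15.0
```

Emit:
play_rows:
  increments: "-0.2 0 0 0 -1; -0.2 0 0 0 -1"

```text
clock: 6.03
position: [0.5344, -0.0821, 0.0655]
ee_rot: [1.985, 2.435, 0.001]
force: [4.0, 3.3, -2.4]
width: 0.217
gripper_force: 15.0
```

Emit:
play_rows:
  increments: "-0.2 0 0 0 -1; -0.1 0 0 0 -1"

```text
clock: 6.2
position: [0.535, -0.0849, 0.0655]
ee_rot: [1.985, 2.435, 0.001]
force: [3.3, 4.7, -1.9]
width: 0.218
gripper_force: 15.0
```

Emit:
play_rows:
  increments: "-0.1 0 0 0 -1; -0.1 0 0 0 -1"

```text
clock: 6.37
position: [0.5353, -0.0866, 0.0654]
ee_rot: [-1.984, -2.435, -0.001]
force: [3.6, 3.5, -2.0]
width: 0.214
gripper_force: 15.0
```

Emit:
play_rows:
  increments: "-0.1 0 0 0 -1; -0.1 0 0 0 -1"

```text
clock: 6.53
position: [0.5357, -0.0885, 0.0654]
ee_rot: [-1.984, -2.435, -0.001]
force: [3.2, 4.4, -1.1]
width: 0.216
gripper_force: 15.0
```

```bash
python3 -c "
from h import *
st()
p=vision.get_image('side');np.savez('s2.npz',C=cloud(p),f=p['frame']);cv2.imwrite('pics/s2.png',cv2.resize(p['frame'][200:310,220:340],(654,600),interpolation=cv2.INTER_CUBIC)[...,::-1]);st()"
```

```text
t 6.53 p [ 0.5357 -0.0885  0.0654] y [0.979 0.202 0.   ] yaw 11.65 z [ 0.     0.001 -1.   ] F [ 3.22  4.38 -1.15] w 0.216 gf 15.0 q [-0.265  0.525  0.459  1.975 -0.346  0.717  0.608]
t 6.58 p [ 0.5358 -0.0888  0.0655] y [0.979 0.202 0.   ] yaw 11.64 z [ 0.  0. -1.] F [ 2.83  3.3  -1.83] w 0.219 gf 15.0 q [-0.264  0.526  0.459  1.975 -0.346  0.717  0.608]
```

View pics/s2.png

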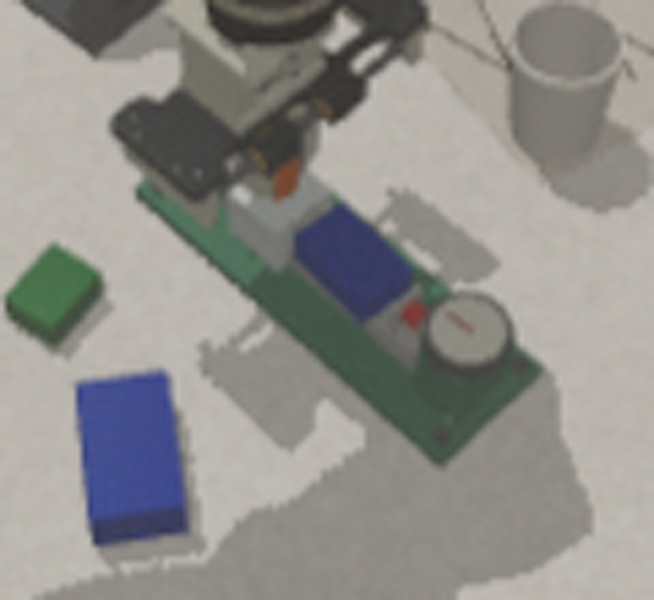

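```bash
cat > ck.py <<'E'
from h import *
import sys
F=[]
def upd(): o=arm.observe();F.append(np.r_[o["force"]]);return o
for n in("wrist","top","side","wrist"):
    p=vision.get_image(n);o=upd();C=wcloud(p) if n=="wrist" else cloud(p);g=gx(C);hsv=cv2.cvtColor(p["frame"],cv2.COLOR_RGB2HSV).astype(int);H,S=hsv[...,0],hsv[...,1]
    m=((H<10)|(H>170))&(S>90)&(abs(g[...,1])<.02)&(g[...,2]>.035)&(g[...,2]<.065)&(g[...,0]<-.05)&(g[...,0]>-.1)
    b=(H>105)&(H<130)&(S>90)&(abs(g[...,1])<.04)&(abs(g[...,2]-.055)<.005)&(abs(g[...,0])<.09)
    v,u=np.nonzero(m)
    w=np.where(m,S-60.,0)
    print(n,"collar",m.sum(),(u.mean().round(2),v.mean().round(2)) if m.sum() else "",(g[m].mean(0)*1e3).round(1) if m.sum() else "","blk",b.sum(),(np.percentile(g[b],[3,97],axis=0)*1e3).round(1)[:,0] if b.sum()>5 else "", np.round(cv2.minAreaRect((C[b][:,:2]*1e3).astype(np.float32))[2],1) if b.sum()>5 else "")
F=np.array(F);print("Fgx",(F[:,:2]@GX).round(2),"mean",(F[:,:2]@GX).mean().round(2));st()
E
python3 ck.py
```

```text
wrist collar 0   blk 1077 [-22.4  -2.1] 13.2
top collar 0   blk 0  
side collar 15 (np.float64(295.4), np.float64(256.93)) [-73.7   0.5  48.5] blk 188 [-53.3   5.3] 7.7
wrist collar 0   blk 1071 [-22.5  -1.9] 10.8
Fgx [2.64 2.11 2.27 2.03] mean 2.26
t 6.78 p [ 0.5358 -0.0888  0.0655] y [0.979 0.202 0.   ] yaw 11.64 z [ 0.  0. -1.] F [ 4.48  2.97 -1.92] w 0.217 gf 15.0 q [-0.265  0.525  0.459  1.975 -0.345  0.717  0.607]
```

Emit:
play_rows:
  increments: "-0.1 0 0 0 -1; -0.1 0 0 0 -1"

```text
clock: 6.95
position: [0.5361, -0.0904, 0.0655]
ee_rot: [-1.984, -2.435, -0.001]
force: [2.8, 4.1, -2.7]
width: 0.215
gripper_force: 15.0
```

Emit:
play_rows:
  increments: "-0.1 0 0 0 -1; -0.1 0 0 0 -1"

```text
clock: 7.12
position: [0.5365, -0.0924, 0.0655]
ee_rot: [-1.984, -2.435, -0.001]
force: [3.5, 4.0, -0.9]
width: 0.219
gripper_force: 15.0
```

```bash
python3 ck.py
```

```text
wrist collar 0   blk 1074 [-26.1  -5.6] 12.7
top collar 0   blk 0  
side collar 15 (np.float64(295.4), np.float64(256.93)) [-73.3   0.1  47.7] blk 186 [-56.9   1.9] 7.6
wrist collar 0   blk 1076 [-26.5  -6. ] 12.8
Fgx [3.64 1.6  3.22 1.91] mean 2.59
t 7.32 p [ 0.5365 -0.0926  0.0655] y [0.979 0.202 0.   ] yaw 11.64 z [ 0.  0. -1.] F [ 4.23  2.8  -2.28] w 0.215 gf 15.0 q [-0.257  0.527  0.459  1.971 -0.346  0.719  0.614]
```

Emit:
play_rows:
  increments: "-0.1 0 0 0 -1; 0 0 0 0 -1"

```text
clock: 7.48
position: [0.5367, -0.0935, 0.0655]
ee_rot: [1.985, 2.435, 0.001]
force: [4.0, 3.6, -2.5]
width: 0.214
gripper_force: 15.0
```

Emit:
play_rows:
  increments: "-0.1 0 0 0 -1; 0 0 0 0 -1"

```text
clock: 7.65
position: [0.5369, -0.0945, 0.0655]
ee_rot: [-1.985, -2.435, -0.001]
force: [4.5, 4.1, -1.1]
width: 0.216
gripper_force: 15.0
```

Emit:
play_rows:
  increments: "-0.1 0 0 0 -1; 0 0 0 0 -1"

```text
clock: 7.82
position: [0.5371, -0.0955, 0.0655]
ee_rot: [-1.985, -2.435, -0.001]
force: [3.8, 2.9, -1.2]
width: 0.218
gripper_force: 15.0
```

```bash
python3 ck.py
```

```text
wrist collar 0   blk 1073 [-29.3  -8.8] 10.9
top collar 0   blk 0  
side collar 15 (np.float64(295.4), np.float64(256.93)) [-73.5   0.2  48. ] blk 188 [-58.7  -0.2] 8.4
wrist collar 0   blk 1072 [-29.3  -8.7] 12.1
Fgx [2.66 2.52 2.23 2.72] mean 2.53
t 8.02 p [ 0.5371 -0.0955  0.0655] y [0.979 0.202 0.   ] yaw 11.65 z [ 0.  0. -1.] F [ 4.05  3.59 -0.63] w 0.223 gf 15.0 q [-0.251  0.529  0.459  1.969 -0.346  0.72   0.619]
```

Emit:
play_rows:
  increments: "-0.1 0 0 0 -1; 0 0 0 0 -1"

```text
clock: 8.18
position: [0.5373, -0.0964, 0.0655]
ee_rot: [-1.985, -2.435, -0.001]
force: [3.5, 3.0, -1.8]
width: 0.217
gripper_force: 15.0
```

Emit:
play_rows:
  increments: "-0.1 0 0 0 -1; 0 0 0 0 -1"

```text
clock: 8.35
position: [0.5375, -0.0974, 0.0655]
ee_rot: [-1.985, -2.435, -0.001]
force: [4.6, 4.1, -2.2]
width: 0.217
gripper_force: 15.0
```

Emit:
play_rows:
  increments: "-0.1 0 0 0 -1; 0 0 0 0 -1"

```text
clock: 8.52
position: [0.5377, -0.0984, 0.0655]
ee_rot: [-1.985, -2.435, -0.001]
force: [3.7, 2.7, -2.5]
width: 0.213
gripper_force: 15.0
```

```bash
python3 ck.py
```

```text
wrist collar 0   blk 1056 [-32.2 -11.8] 12.7
top collar 0   blk 0  
side collar 15 (np.float64(295.4), np.float64(256.93)) [-73.5   0.2  48. ] blk 180 [-61.   -3.4] 11.7
wrist collar 0   blk 1055 [-32.2 -11.8] 11.5
Fgx [1.65 2.28 0.89 2.46] mean 1.82
t 8.72 p [ 0.5377 -0.0984  0.0655] y [0.979 0.202 0.   ] yaw 11.64 z [ 0.  0. -1.] F [ 4.29  3.37 -1.01] w 0.217 gf 15.0 q [-0.245  0.53   0.458  1.966 -0.346  0.722  0.624]
```

Emit:
play_rows:
  increments: "-0.1 0 0 0 -1; 0 0 0 0 -1"

```text
clock: 8.88
position: [0.5378, -0.099, 0.0655]
ee_rot: [-1.984, -2.435, -0.001]
force: [3.1, 3.8, 0.0]
width: 0.218
gripper_force: 15.0
```

Emit:
play_rows:
  increments: "-0.1 0 0 0 -1; 0 0 0 0 -1"

```text
clock: 9.05
position: [0.5379, -0.0997, 0.0655]
ee_rot: [-1.984, -2.435, -0.001]
force: [2.4, 4.7, -0.5]
width: 0.22
gripper_force: 15.0
```

```bash
python3 ck.py; python3 -c "
from h import *
p=vision.get_image('side');cv2.imwrite('pics/s3.png',cv2.resize(p['frame'][225:285,260:330],(700,600),interpolation=cv2.INTER_CUBIC)[...,::-1])"
```

```text
wrist collar 0   blk 1058 [-33.6 -13. ] 11.0
top collar 0   blk 0  
side collar 14 (np.float64(295.64), np.float64(257.21)) [-75.2   1.   49.1] blk 180 [-62.6  -4.6] 10.3
wrist collar 0   blk 1059 [-33.6 -13.2] 10.5
Fgx [5.07 4.18 3.72 4.7 ] mean 4.42
t 9.25 p [ 0.5379 -0.0997  0.0655] y [0.979 0.202 0.   ] yaw 11.67 z [-0.     0.001 -1.   ] F [ 2.59  5.32 -0.38] w 0.218 gf 15.0 q [-0.242  0.531  0.458  1.964 -0.346  0.723  0.628]
```

View pics/s3.png

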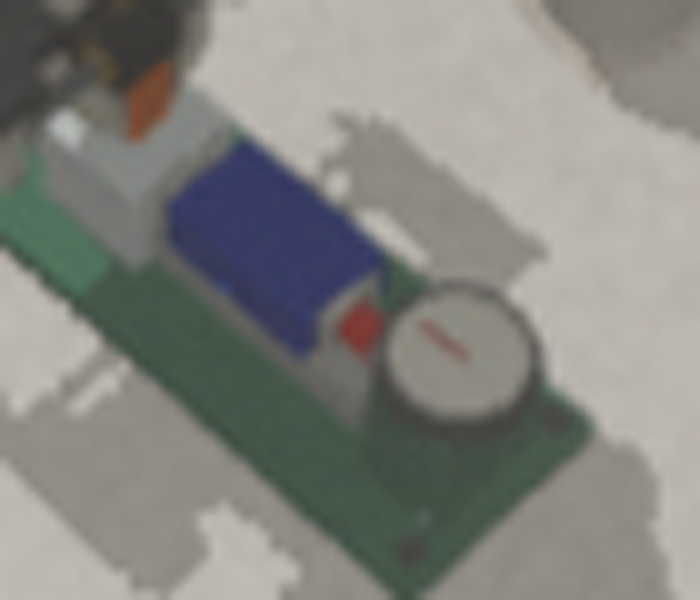

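Emit:
play_rows:
  increments: "-0.1 0 0 0 -1; -0.1 0 0 0 -1; -0.1 0 0 0 -1; -0.1 0 0 0 -1; 0 0 0 0 -1"
  grip_force: 20

```text
clock: 9.72
position: [0.5386, -0.1031, 0.0655]
ee_rot: [-1.983, -2.435, -0.002]
force: [2.4, 6.1, 0.3]
width: 0.219
gripper_force: 20.0
```

```bash
python3 ck.py
```

```text
wrist collar 0   blk 1058 [-36.9 -16.4] 12.0
top collar 0   blk 0  
side collar 13 (np.float64(296.15), np.float64(258.0)) [-77.8   1.3  47.7] blk 183 [-66.2  -8.2] 10.7
wrist collar 0   blk 1056 [-36.9 -16.6] 12.9
Fgx [6.5  6.51 7.02 6.56] mean 6.65
t 9.92 p [ 0.5386 -0.1031  0.0655] y [ 0.979  0.203 -0.   ] yaw 11.69 z [-0.001  0.002 -1.   ] F [1.96 7.09 0.8 ] w 0.218 gf 20.0 q [-0.234  0.533  0.457  1.961 -0.347  0.726  0.634]
```

Emit:
play_rows:
  increments: "-0.1 0 0 0 -1; 0 0 0 0 -1; 0 0 0 0 -1"

```text
clock: 10.17
position: [0.5388, -0.1039, 0.0654]
ee_rot: [-1.982, -2.435, -0.002]
force: [1.7, 7.7, 1.9]
width: 0.218
gripper_force: 20.0
```

```bash
python3 ck.py
```

```text
wrist collar 0   blk 1058 [-37.8 -17.2] 11.8
top collar 0   blk 0  
side collar 11 (np.float64(296.27), np.float64(258.27)) [-78.6   1.5  47.3] blk 184 [-65.6  -8.7] 12.3
wrist collar 0   blk 1059 [-37.6 -17.4] 12.1
Fgx [7.89 6.46 7.01 7.89] mean 7.31
t 10.37 p [ 0.5388 -0.1039  0.0655] y [ 0.979  0.203 -0.   ] yaw 11.7 z [-0.001  0.002 -1.   ] F [2.09 8.47 2.53] w 0.217 gf 20.0 q [-0.233  0.533  0.456  1.96  -0.347  0.726  0.636]
```

Emit:
play_rows:
  increments: "0.2 0 0 0 -1; 0.2 0 0 0 -1; 0.2 0 0 0 -1; 0.3 0 0 0 -1; 0.4 0 0 0 -1"

```text
clock: 10.78
position: [0.5368, -0.0937, 0.0655]
ee_rot: [1.985, 2.433, -0.001]
force: [6.7, -1.8, -5.4]
width: 0.219
gripper_force: 20.0
```

Emit:
play_rows:
  increments: "0.6 0 0 0 -1; 0.8 0 0 0 -1; 1 0 0 0 -1; 1 0 0 0 -1; 1 0 0 0 -1"

```text
clock: 11.2
position: [0.5281, -0.0503, 0.0655]
ee_rot: [1.985, 2.432, -0.0]
force: [7.5, -1.7, -7.4]
width: 0.218
gripper_force: 20.0
```

Emit:
play_rows:
  increments: "0.6 0 0 0 -1; 0.2 0 0 0 -1; 0 0 0 0 -1; 0 0 0 0 0; 0 0 0 0 0"

```text
clock: 11.62
position: [0.5248, -0.0422, 0.0653]
ee_rot: [-1.985, -2.434, 0.002]
force: [-0.2, -0.1, 0.6]
width: 0.314
gripper_force: 0.0
```

Emit:
play_rows:
  increments: "0 0 0 0 0; 0 0 0 0 0; 0 0 0 0 0.5; 0 0 -1.5 0 0.8; 0 0 -3 0 0.8"

```text
clock: 12.03
position: [0.5233, -0.0416, 0.1083]
ee_rot: [-1.982, -2.432, 0.007]
force: [0.3, 0.3, -0.5]
width: 0.67
gripper_force: 0.0
```

Emit:
play_rows:
  increments: "0 0 -3 0 0.8; 0 0 -3 0 0.8; 0 0 0 0 0.8"

```text
clock: 12.28
position: [0.5286, -0.0424, 0.1755]
ee_rot: [1.982, 2.43, 0.008]
force: [1.0, -0.3, -0.4]
width: 0.873
gripper_force: 0.0
```

```bash
python3 - <<'E'
from h import *
st()
p=vision.get_image("wrist");wmeas(p)
for n in("top","side"):
    p=vision.get_image(n);C=cloud(p);g=gx(C);hsv=cv2.cvtColor(p["frame"],cv2.COLOR_RGB2HSV).astype(int);H,S=hsv[...,0],hsv[...,1]
    b=(H>105)&(H<130)&(S>90)&(abs(g[...,1])<.04)&(abs(g[...,2]-.055)<.006)&(abs(g[...,0])<.09)
    if b.sum()>10: print(n,b.sum(),np.round(cv2.minAreaRect((C[b][:,:2]*1e3).astype(np.float32)),1) if 0 else cv2.minAreaRect((C[b][:,:2]*1e3).astype(np.float32)),(np.percentile(g[b],[3,97],axis=0)*1e3).round(1).tolist())
E
```

```text
t 12.28 p [ 0.5286 -0.0424  0.1755] y [0.98  0.201 0.007] yaw 11.59 z [ 0.007  0.    -1.   ] F [ 1.02 -0.25 -0.41] w 0.873 gf 0.0 q [-0.44   0.354  0.553  1.91  -0.23   0.933  0.424]
base 4958 c [ 544.7 -125. ] sz [ 86.2 248.6] ang 11.2 G 3% [-102.4  -43.7   12. ] 97% [130.8  39.3  14.6]
blk 732 c [ 553.8 -160.5] sz [39.2 64.4] ang 11.6 G 3% [-58.1 -22.4  52.2] 97% [ 3.8 14.2 57.3]
grip 3222 c [532.8 -23.7] sz [ 61.3 104.4] ang 77.4 G 3% [ 72.3 -56.7  80.2] 97% [127.5  38.6 272.2]
collar 62 c [ 560.4 -204.8] sz [13.8 14.6] ang 11.8 G 3% [-78.6  -8.5  46.8] 97% [-65.1   3.9  53.9]
jawbody 1558 c [528.9 -47.5] sz [48.1 51.6] ang 11.1 G 3% [ 70.7 -24.7  52. ] 97% [113.8  20.9  56.5]
top 106 ((553.788818359375, -173.95672607421875), (37.534114837646484, 38.75189208984375), 12.724652290344238) [[-59.0, -18.6, 50.5], [-26.1, 17.1, 60.2]]
side 189 ((553.2866821289062, -165.31895446777344), (36.93276596069336, 61.27045822143555), 10.946422576904297) [[-61.1, -20.0, 51.6], [-3.9, 14.7, 58.8]]
```

```bash
python3 -c "
from h import *
s=plan([.5521,-.162,.11],0,N=5); plan([.5521,-.162,.027],0,N=4,start=s)"
```

```text
-2.47 0.03 1.20 0.00 1; -2.47 0.03 1.20 0.00 1; -2.47 0.03 1.20 0.00 1; -2.47 0.03 1.20 0.00 1; -2.47 0.03 1.20 0.00 1
-0.00 -0.00 2.07 0.00 1; -0.00 -0.00 2.07 0.00 1; -0.00 -0.00 2.07 0.00 1; -0.00 -0.00 2.07 0.00 1
```

Emit:
play_rows:
  increments: "-2.5 0.03 0.8 0 1; -2.5 0.03 1 0 1; -2.5 0.03 1.3 0 1; -2.5 0.03 1.4 0 1; -2.4 0.03 1.4 0 1"

```text
clock: 12.85
position: [0.5514, -0.1638, 0.1092]
ee_rot: [-1.983, -2.434, 0.002]
force: [-0.3, 0.4, 0.7]
width: 0.999
gripper_force: 0.0
```

Emit:
play_rows:
  increments: "0 0 0 0 1; 0 0 0 0 1"

```text
clock: 13.02
position: [0.5505, -0.1641, 0.1092]
ee_rot: [-1.987, -2.43, 0.004]
force: [0.1, 1.1, -0.6]
width: 1.004
gripper_force: 0.0
```

```bash
python3 -c "
from h import *
st();plan([.5521,-.162,.027],0,N=5)
p=vision.get_image('wrist');save(p,'w4.png');wmeas(p)"
```

```text
t 13.02 p [ 0.5505 -0.1641  0.1092] y [ 0.98   0.199 -0.004] yaw 11.46 z [-0.004 -0.    -1.   ] F [ 0.07  1.09 -0.55] w 1.004 gf 0.0 q [-0.166  0.515  0.516  1.861 -0.326  0.855  0.711]
0.03 0.05 1.64 0.00 1; 0.03 0.05 1.64 0.00 1; 0.03 0.05 1.64 0.00 1; 0.03 0.05 1.64 0.00 1; 0.03 0.05 1.64 0.00 1
base 11564 c [ 544.6 -123.9] sz [ 87.5 245.3] ang 11.4 G 3% [-98.8 -44.2  12. ] 97% [126.6  39.9  14.6]
blk 4026 c [ 554.2 -161. ] sz [39.7 63.5] ang 11.5 G 3% [-57.2 -22.6  54.5] 97% [ 3.  14.2 57.4]
grip 3630 c [ 546.8 -139. ] sz [105.9 192.4] ang 37.1 G 3% [-53.1 -56.1  78.5] 97% [ 96.4  45.9 205.4]
collar 169 c [ 561.4 -208.8] sz [14.2 18.1] ang 16.9 G 3% [-77.3  -8.4  47. ] 97% [-67.5   4.3  51.9]
jawbody 3043 c [529.2 -47.7] sz [48.5 52.3] ang 11.4 G 3% [ 63.5 -24.8  53.3] 97% [111.6  20.4  56.7]
```

View pics/w4.png

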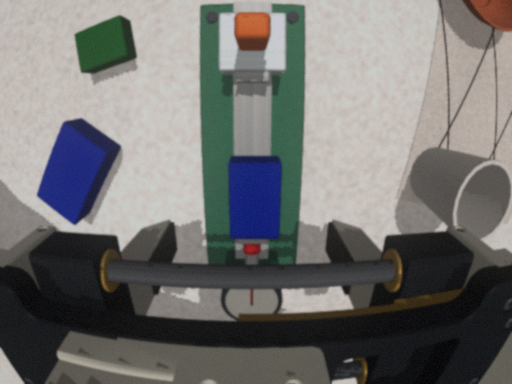

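Emit:
play_rows:
  increments: "0.24 0.28 1.8 0 1; 0 0 2 0 1; 0 0 2 0 1; 0 0 1.6 0 1; 0 0 0.8 0 1"

```text
clock: 13.48
position: [0.5535, -0.1576, 0.0276]
ee_rot: [-1.98, -2.435, 0.001]
force: [-0.7, 0.2, 1.2]
width: 0.997
gripper_force: 0.0
```

Emit:
play_rows:
  increments: "0 0 0 0 0.3; 0 0 0 0 0.2; 0 0 0 0 0.1; 0 0 0 0 0.1; 0 0 0 0 0.05"
  grip_force: 12

```text
clock: 13.9
position: [0.5552, -0.1599, 0.0304]
ee_rot: [1.984, 2.434, 0.001]
force: [1.5, 0.5, -0.5]
width: 0.684
gripper_force: 0.0
```

```bash
python3 -c "
from h import *
st()"
```

```text
t 13.9 p [ 0.5552 -0.1599  0.0304] y [0.979 0.202 0.001] yaw 11.64 z [ 0.002 -0.    -1.   ] F [ 1.47  0.47 -0.52] w 0.684 gf 0.0 q [-0.121  0.623  0.445  1.911 -0.404  0.694  0.77 ]
```

Emit:
play_rows:
  increments: "-0.1 -0.2 0.3 0 -1; 0 0 0 0 -1; 0 0 0 0 -1; 0 0 0 0 -1; 0 0 0 0 -1"
  grip_force: 12

```text
clock: 14.32
position: [0.5527, -0.1613, 0.0264]
ee_rot: [-1.985, -2.435, 0.0]
force: [-1.3, 0.2, 0.6]
width: 0.434
gripper_force: 12.0
```

Emit:
play_rows:
  increments: "0 0 0 0 -1; 0 0 0 0 -1; 0 0 0 0 -1"
  grip_force: 25

```text
clock: 14.57
position: [0.5527, -0.1613, 0.0264]
ee_rot: [-1.985, -2.435, 0.0]
force: [-1.2, -0.3, 0.4]
width: 0.433
gripper_force: 25.0
```

```bash
python3 -c "
from h import *
st()"
```

```text
t 14.57 p [ 0.5527 -0.1613  0.0264] y [ 0.979  0.202 -0.   ] yaw 11.63 z [-0. -0. -1.] F [-1.17 -0.34  0.44] w 0.433 gf 25.0 q [-0.115  0.627  0.442  1.917 -0.407  0.686  0.776]
```

Emit:
play_rows:
  increments: "0 0 -0.5 0 -1; 0 0 -1 0 -1; 0 0 -2 0 -1; 0 0 -3 0 -1; 0 0 -3 0 -1"

```text
clock: 14.98
position: [0.5522, -0.1611, 0.1227]
ee_rot: [-1.984, -2.434, 0.001]
force: [0.3, -0.3, -1.9]
width: 0.43
gripper_force: 25.0
```

Emit:
play_rows:
  increments: "0 0 -3 0 -1; 0 0 -3 0 -1; 0 0 -3 0 -1; 0 0 -3 0 -1; 0 0 0 0 -1"

```text
clock: 15.4
position: [0.5553, -0.1626, 0.2481]
ee_rot: [1.98, 2.428, 0.008]
force: [0.9, 0.2, -2.0]
width: 0.433
gripper_force: 25.0
```

```bash
python3 -c "
from h import *
st()
plan([.60,.16,.45],-3.3,N=11,op=-1)"
```

```text
t 15.4 p [ 0.5553 -0.1626  0.2481] y [0.98  0.201 0.009] yaw 11.6 z [ 0.009 -0.001 -1.   ] F [ 0.87  0.19 -2.03] w 0.433 gf 25.0 q [-0.237  0.364  0.592  1.703 -0.223  1.133  0.621]
2.78 1.00 -1.84 -0.30 -1; 2.78 1.02 -1.84 -0.30 -1; 2.77 1.03 -1.84 -0.30 -1; 2.77 1.05 -1.84 -0.30 -1; 2.76 1.06 -1.84 -0.30 -1
2.76 1.08 -1.84 -0.30 -1; 2.75 1.09 -1.84 -0.30 -1; 2.75 1.11 -1.84 -0.30 -1; 2.74 1.12 -1.84 -0.30 -1; 2.73 1.13 -1.84 -0.30 -1
2.73 1.15 -1.84 -0.30 -1
```

Emit:
play_rows:
  increments: "2.78 1 -1.84 -0.3 -1; 2.78 1 -1.84 -0.3 -1; 2.78 1 -1.84 -0.3 -1; 2.78 1 -1.84 -0.3 -1; 2.78 1.05 -1.84 -0.3 -1"

```text
clock: 15.82
position: [0.5722, -0.0134, 0.3348]
ee_rot: [1.953, 2.461, 0.0]
force: [1.4, 0.6, -2.2]
width: 0.432
gripper_force: 25.0
```

Emit:
play_rows:
  increments: "2.78 1.1 -1.84 -0.3 -1; 2.78 1.1 -1.84 -0.3 -1; 2.75 1.1 -1.84 -0.3 -1; 2.75 1.1 -1.84 -0.3 -1; 2.75 1.15 -1.84 -0.3 -1"

```text
clock: 16.23
position: [0.5932, 0.1339, 0.4268]
ee_rot: [-1.92, -2.486, -0.001]
force: [1.4, -0.1, -2.1]
width: 0.43
gripper_force: 25.0
```

Emit:
play_rows:
  increments: "2.7 1.15 -1.84 -0.3 -1; 0 0 0 0 -1; 0 0 0 0 -1"

```text
clock: 16.48
position: [0.5981, 0.1639, 0.4443]
ee_rot: [1.909, 2.494, 0.001]
force: [0.5, -0.3, -2.5]
width: 0.432
gripper_force: 25.0
```

```bash
python3 -c "
from h import *
st()"
```

```text
t 16.48 p [0.5981 0.1639 0.4443] y [0.965 0.261 0.001] yaw 15.14 z [ 0.001  0.    -1.   ] F [ 0.54 -0.3  -2.47] w 0.432 gf 25.0 q [-0.682  0.361  0.518  1.212 -0.176  1.612  0.065]
```

Emit:
play_rows:
  increments: "0 1 -2 0 -1; 0 1 -2 0 -1; 0 1 -2 0 -1; 0 1 -2 0 -1; 0 1 -2 0 -1"

```text
clock: 16.9
position: [0.6463, 0.1731, 0.5448]
ee_rot: [1.916, 2.489, -0.001]
force: [1.2, 0.0, -1.5]
width: 0.433
gripper_force: 25.0
```

Emit:
play_rows:
  increments: "0 1 -2 0 -1; 0 0 -1 0 -1; 0 0 -1 0 -1; 0 0 0 0 -1; 0 0 0 0 -1"

```text
clock: 17.32
position: [0.6482, 0.1749, 0.57]
ee_rot: [1.908, 2.485, 0.014]
force: [-0.7, 0.8, -2.3]
width: 0.435
gripper_force: 25.0
```

```bash
python3 -c "
from h import *
st()"
```

```text
t 17.32 p [0.6482 0.1749 0.57  ] y [0.966 0.258 0.012] yaw 14.97 z [ 0.012  0.002 -1.   ] F [-0.74  0.77 -2.3 ] w 0.435 gf 25.0 q [-0.451  0.525  0.291  0.615 -0.159  2.002 -0.004]
```

Emit:
play_rows:
  increments: "0 0 -3 0 -1; 0 0 -3 0 -1; 0 0 -3 0 -1; 0 0 0 0 -1; 0 0 0 0 -1"

```text
clock: 17.73
position: [0.6226, 0.1688, 0.6167]
ee_rot: [1.881, 2.453, 0.097]
force: [0.1, -0.0, -2.6]
width: 0.437
gripper_force: 25.0
```

```bash
python3 -c "
from h import *
st()"
```

```text
t 17.73 p [0.6226 0.1688 0.6167] y [0.963 0.259 0.079] yaw 15.04 z [ 0.077  0.02  -0.997] F [ 0.13 -0.   -2.58] w 0.437 gf 25.0 q [-0.478  0.448  0.315  0.626 -0.153  2.002 -0.005]
```

Emit:
play_rows:
  increments: "0 0 -4 0 -1; 0 0 -4 0 -1; 0 0 -4 0 -1; 0 0 -4 0 -1; 0 0 0 0 -1"

```text
clock: 18.15
position: [0.5731, 0.1548, 0.6905]
ee_rot: [1.835, 2.393, 0.232]
force: [-0.6, -1.3, -0.5]
width: 0.439
gripper_force: 25.0
```

```bash
python3 -c "
from h import *
st()"
```

```text
t 18.15 p [0.5731 0.1548 0.6905] y [0.948 0.254 0.192] yaw 15.02 z [ 0.185  0.05  -0.981] F [-0.61 -1.29 -0.52] w 0.439 gf 25.0 q [-0.554  0.317  0.388  0.646 -0.145  2.003 -0.007]
```

Emit:
play_rows:
  increments: "0 0 -4 0 -1; 0 0 -4 0 -1; 0 0 -4 0 -1; 0 0 -4 0 -1; 0 0 0 0 -1"

```text
clock: 18.57
position: [0.5184, 0.1397, 0.7543]
ee_rot: [1.788, 2.33, 0.356]
force: [-0.5, -0.9, -0.8]
width: 0.431
gripper_force: 25.0
```

```bash
cat > cam.py <<'E'
from h import *
from scipy.optimize import least_squares
# ring plane+circle, several shots; gray ring near expected lens
c0=np.array([.529,.160,.1025])
for n in("top","side")*2:
    p=vision.get_image(n);C=cloud(p);f=p["frame"];hsv=cv2.cvtColor(f,cv2.COLOR_RGB2HSV).astype(int);S,V,H=hsv[...,1],hsv[...,2],hsv[...,0]
    d=C-c0;near=np.linalg.norm(d,axis=-1)<.045
    m=near&(S<45)&(V>125)&(C[...,2]>.085)
    P=C[m]
    for _ in range(3):
        ce=P.mean(0);u,s,vt=np.linalg.svd(P-ce,full_matrices=False);nn=vt[2]*np.sign(vt[2,2]);e=(P-ce)@nn;P=P[abs(e)<.004]
    q=(C-ce)@nn; disk=near&(abs(q)<.006); Q=C[disk]-ce; Q=Q@vt[:2].T
    (a,b),r=cv2.minEnclosingCircle((((P-ce)@vt[:2].T)*1e3).astype(np.float32))
    el=cv2.fitEllipse(max(cv2.findContours(m.astype(np.uint8),cv2.RETR_EXTERNAL,cv2.CHAIN_APPROX_NONE)[0],key=len))
    # project ellipse centre ray to ring plane
    (u0,v0)=el[0];K=p["mtx"];T=p["cam_to_world"];ray=T[:3,:3]@np.array([(u0-K[0,2])/K[0,0],-(v0-K[1,2])/K[1,1],-1]);o=T[:3,3]
    X=o+ray*((ce-o)@nn)/(ray@nn)
    k=((H<8)|(H>172))&(S>110)&(C[...,2]>.03)&(np.linalg.norm(C[...,:2]-[.5435,.164],axis=-1)<.08)
    kk,l,stt,_=cv2.connectedComponentsWithStats(k.astype(np.uint8))
    print(n,m.sum(),"n",nn.round(3),"lean",np.arccos(nn[2]).round(3),"az",np.degrees(np.arctan2(-nn[1],-nn[0])).round(1),"ring c",(ce+np.array([a,b])@vt[:2]/1e3).round(4),"ell",X.round(4),"knobs",[C[l==i].mean(0).round(4).tolist() for i in range(1,kk) if stt[i,4]>6])
st()
E
python3 cam.py
```

```text
top 183 n [-0.337 -0.095  0.937] lean 0.357 az 15.8 ring c [0.5282 0.1606 0.1021] ell [0.5291 0.1604 0.1024] knobs [[0.555, 0.1173, 0.0677], [0.5314, 0.211, 0.0684]]
side 136 n [-0.337 -0.093  0.937] lean 0.357 az 15.4 ring c [0.5337 0.1572 0.1021] ell [0.5329 0.1571 0.1018] knobs [[0.5563, 0.1124, 0.0672]]
top 183 n [-0.349 -0.093  0.933] lean 0.37 az 14.9 ring c [0.5286 0.1602 0.1023] ell [0.5292 0.1604 0.1026] knobs [[0.555, 0.118, 0.0653], [0.5313, 0.2112, 0.0686]]
side 137 n [-0.364 -0.09   0.927] lean 0.384 az 13.9 ring c [0.533  0.1585 0.1016] ell [0.5331 0.1574 0.1015] knobs [[0.5571, 0.113, 0.066]]
t 18.77 p [0.5212 0.1421 0.7485] y [0.925 0.249 0.287] yaw 15.08 z [ 0.277  0.074 -0.958] F [-0.68  0.4  -2.35] w 0.438 gf 25.0 q [-0.715  0.197  0.538  0.674 -0.13   2.002 -0.009]
```

Emit:
play_rows:
  increments: "0 0 -3 0 -1; 0 0 -3 0 -1; 0 0 -3 0 -1; 0 0 0 0 -1; 0 0 0 0 -1"

```text
clock: 19.18
position: [0.4871, 0.133, 0.783]
ee_rot: [1.761, 2.299, 0.415]
force: [0.6, 1.0, -2.0]
width: 0.43
gripper_force: 25.0
```

```bash
python3 -c "
from h import *
st();o=arm.observe();M=R.from_rotvec(o['ee_rot']).as_matrix();print(np.arccos(-M[2,2]),M.round(3).tolist())"
```

```text
t 19.18 p [0.4871 0.133  0.783 ] y [0.905 0.244 0.349] yaw 15.11 z [ 0.337  0.091 -0.937] F [ 0.57  0.97 -2.01] w 0.43 gf 25.0 q [-0.934  0.12   0.737  0.691 -0.108  2.002 -0.014]
0.3566814715159939 [[-0.261, 0.905, 0.337], [0.965, 0.244, 0.091], [0.0, 0.349, -0.937]]
```

```bash
python3 -c "
from h import *
plan([.4547,.1382,.314],0,N=15,op=-1)"
```

```text
0.09 -1.28 2.86 0.00 -1; 0.09 -1.28 2.86 0.00 -1; 0.09 -1.28 2.86 0.00 -1; 0.09 -1.28 2.86 0.00 -1; 0.09 -1.28 2.86 0.00 -1
0.09 -1.28 2.86 0.00 -1; 0.09 -1.28 2.86 0.00 -1; 0.09 -1.28 2.86 0.00 -1; 0.09 -1.28 2.86 0.00 -1; 0.09 -1.28 2.86 0.00 -1
0.09 -1.28 2.86 0.00 -1; 0.09 -1.28 2.86 0.00 -1; 0.09 -1.28 2.86 0.00 -1; 0.09 -1.28 2.86 0.00 -1; 0.09 -1.28 2.86 0.00 -1
```

Emit:
play_rows:
  increments: "0.09 -0.6 1.4 0 -1; 0.09 -1.28 2.86 0 -1; 0.09 -1.28 2.86 0 -1; 0.09 -1.28 2.86 0 -1; 0.09 -1.28 2.86 0 -1"

```text
clock: 19.6
position: [0.4769, 0.1352, 0.6399]
ee_rot: [1.76, 2.299, 0.411]
force: [1.1, 0.0, -1.4]
width: 0.434
gripper_force: 25.0
```

Emit:
play_rows:
  increments: "0.09 -1.28 2.86 0 -1; 0.09 -1.28 2.86 0 -1; 0.09 -1.28 2.86 0 -1; 0.09 -1.28 2.86 0 -1; 0.09 -1.28 2.86 0 -1"

```text
clock: 20.02
position: [0.4659, 0.136, 0.4835]
ee_rot: [1.762, 2.298, 0.41]
force: [0.6, -0.6, -1.3]
width: 0.433
gripper_force: 25.0
```

```bash
python3 -c "
from h import *
st();plan([.4547,.1382,.314],0,N=6,op=-1)"
```

```text
t 20.02 p [0.4659 0.136  0.4835] y [0.906 0.244 0.347] yaw 15.06 z [ 0.336  0.088 -0.938] F [ 0.6  -0.63 -1.28] w 0.433 gf 25.0 q [-1.1   -0.216  0.51   1.722  0.226  1.274 -0.35 ]
0.09 -1.14 2.59 0.00 -1; 0.09 -1.14 2.59 0.00 -1; 0.09 -1.14 2.59 0.00 -1; 0.09 -1.14 2.59 0.00 -1; 0.09 -1.14 2.59 0.00 -1
0.09 -1.14 2.59 0.00 -1
```

Emit:
play_rows:
  increments: "0.09 -1.14 2.6 0 -1; 0.09 -1.14 2.6 0 -1; 0.09 -1.14 2.6 0 -1; 0.09 -1.14 2.6 0 -1; 0.05 -1.14 2.6 0 -1"

```text
clock: 20.43
position: [0.457, 0.1374, 0.342]
ee_rot: [1.763, 2.298, 0.41]
force: [-0.3, -0.7, -1.8]
width: 0.436
gripper_force: 25.0
```

Emit:
play_rows:
  increments: "0 0 0 0 -1; 0 0 0 0 -1; 0 0 0 0 -1"

```text
clock: 20.68
position: [0.4588, 0.1382, 0.3463]
ee_rot: [1.762, 2.296, 0.416]
force: [0.5, 0.0, -1.6]
width: 0.433
gripper_force: 25.0
```

```bash
python3 - <<'E'
from h import *
st()
p=vision.get_image("wrist");save(p,"w5.png");np.savez("w5.npz",C=wcloud(p),f=p["frame"],K=p["mtx"],T=p["cam_to_world"])
p=vision.get_image("side");np.savez("s5.npz",C=cloud(p),f=p["frame"])
p=vision.get_image("top");np.savez("t5.npz",C=cloud(p),f=p["frame"])
E
```

```text
t 20.68 p [0.4588 0.1382 0.3463] y [0.905 0.242 0.351] yaw 15.01 z [ 0.339  0.091 -0.936] F [ 0.46  0.04 -1.61] w 0.433 gf 25.0 q [-1.091 -0.187  0.538  2.03   0.241  0.938 -0.393]
```

View pics/w5.png

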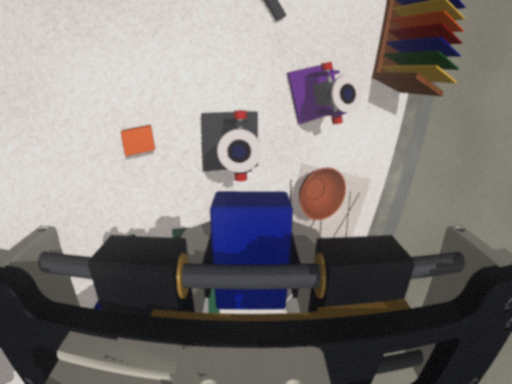

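```bash
cat > w5.py <<'E'
from h import *
import sys
d=np.load(sys.argv[1]);C=d["C"];f=d["f"];hsv=cv2.cvtColor(f,cv2.COLOR_RGB2HSV).astype(int);H,S,V=hsv[...,0],hsv[...,1],hsv[...,2]
o=arm.observe();M=R.from_rotvec(o["ee_rot"]).as_matrix();p0=o["position"]
t=(C-p0)@M  # tool coords
near=np.linalg.norm(C-[.53,.16,.102],axis=-1)<.05
m=near&(S<45)&(V>125)&(C[...,2]>.08);m0=m
P=C[m]
for _ in range(4):
    ce=P.mean(0);u,s,vt=np.linalg.svd(P-ce,full_matrices=False);nn=vt[2]*np.sign(vt[2,2]);P=P[abs((P-ce)@nn)<.004]
print("ring",m.sum(),len(P),"n",nn.round(3),"lean",np.arccos(nn[2]).round(3),"az",np.degrees(np.arctan2(-nn[1],-nn[0])).round(1))
(a,b),r=cv2.minEnclosingCircle((((P-ce)@vt[:2].T)*1e3).astype(np.float32));print("c",(ce+np.array([a,b])@vt[:2]/1e3).round(4),"r",r,"mean",ce.round(4))
(u0,v0),ax,_=cv2.fitEllipse(max(cv2.findContours(m.astype(np.uint8),cv2.RETR_EXTERNAL,cv2.CHAIN_APPROX_NONE)[0],key=len))
iu,iv=int(round(u0)),int(round(v0));
m=near&(abs((C-ce)@nn)<.006)
K,T=d["K"],d["T"];A=np.array([(u0-K[0,2])/K[0,0],-(v0-K[1,2])/K[1,1]]);rr=np.hypot(*A);ray=T[:3,:3]@np.r_[A/rr*np.tan(rr),-1];og=T[:3,3];X=og+ray*((ce-og)@nn)/(ray@nn);print("ell",(u0,v0),ax,X.round(4))
k=((H<8)|(H>172))&(S>110)&(C[...,2]>.03)&(np.linalg.norm(C[...,:2]-[.5435,.164],axis=-1)<.085)
kk,l,stt,_=cv2.connectedComponentsWithStats(k.astype(np.uint8));kn=[C[l==i].mean(0) for i in range(1,kk) if stt[i,4]>6];print("knobs",np.round(kn,4).tolist())
if len(kn)==2: v=kn[0]-kn[1];print("az",np.degrees(np.arctan2(v[0],-v[1])).round(1))
b=(H>105)&(H<130)&(S>90)&(np.linalg.norm(t,axis=-1)<.07)
tb=t[b]*1e3;print("blk",b.sum(),"z hist");h=np.histogram(tb[:,2],bins=np.arange(-40,15,3));print(h[0],h[1][0])
top=b&(abs(t[...,2]-np.percentile(t[b][:,2],20))<.003);r=cv2.minAreaRect((t[top][:,:2]*1e3).astype(np.float32));print("top rect tool xy",np.round(r[0],1),np.round(r[1],1),round(r[2],2),"ztop",np.median(t[top][:,2]).round(4), "x pct",(np.percentile(t[top][:,0],[1,99])*1e3).round(1),"all x",np.percentile(tb[:,0],[.5,99.5]).round(1),"y",np.percentile(tb[:,1],[1,99]).round(1))
P=t[top];A=np.c_[P[:,:2],np.ones(len(P))];print("plane slope x,y",np.linalg.lstsq(A,P[:,2],rcond=None)[0].round(3))
E
python3 w5.py w5.npz
```

```text
ring 1040 1033 n [-0.341 -0.091  0.936] lean 0.36 az 15.0
c [0.5307 0.1607 0.1025] r 31.119173049926758 mean [0.5309 0.1611 0.1026]
ell (238.89466857910156, 150.37767028808594) (41.94627380371094, 42.32933044433594) [0.5309 0.1612 0.1026]
knobs [[0.5307, 0.211, 0.069], [0.5562, 0.1175, 0.0696]]
az -164.7
blk 7073 z hist
[   0    2    9 5371  853  180  151  148  147  131   79    0    0    0
    0    0    0    0] -40
top rect tool xy [-0.5  1.5] [64.  40.5] 0.36 ztop -0.0287 x pct [-30.9  30.8] all x [-31.3  31.3] y [-17.9  21. ]
plane slope x,y [ 0.004  0.002 -0.029]
```

```bash
python3 -c "
from h import *
plan([.4871,.149,.2207],0,N=6,op=-1)"
```

```text
0.04 -0.28 2.14 0.00 -1; 0.04 -0.28 2.14 0.00 -1; 0.04 -0.28 2.14 0.00 -1; 0.04 -0.28 2.14 0.00 -1; 0.04 -0.28 2.14 0.00 -1
0.04 -0.28 2.14 0.00 -1
```

Emit:
play_rows:
  increments: "0.04 -0.28 2.14 0 -1; 0.04 -0.28 2.14 0 -1; 0.04 -0.28 2.14 0 -1; 0.04 -0.28 2.14 0 -1; 0.04 -0.28 2.14 0 -1"

```text
clock: 21.25
position: [0.4822, 0.1471, 0.2406]
ee_rot: [1.761, 2.297, 0.42]
force: [-1.2, 0.9, -3.2]
width: 0.434
gripper_force: 25.0
```

Emit:
play_rows:
  increments: "0.04 -0.28 1.5 0 -1; 0 0 0.6 0 -1; 0 0 0 0 -1; 0 0 0 0 -1; 0 0 0 0 -1"

```text
clock: 21.67
position: [0.4863, 0.1485, 0.2208]
ee_rot: [1.761, 2.297, 0.419]
force: [-0.4, 0.4, -0.3]
width: 0.434
gripper_force: 25.0
```

Emit:
play_rows:
  increments: "0 0 0 0 -1; 0 0 0 0 -1; 0 0 0 0 -1; 0 0 0 0 -1; 0 0 0 0 -1"

```text
clock: 22.08
position: [0.4855, 0.1481, 0.2196]
ee_rot: [1.762, 2.298, 0.416]
force: [0.2, 0.1, -1.7]
width: 0.434
gripper_force: 25.0
```

```bash
python3 - <<'E'
from h import *
st();plan([.4871,.149,.2207],0,N=2,op=-1)
p=vision.get_image("wrist");np.savez("w6.npz",C=wcloud(p),f=p["frame"],K=p["mtx"],T=p["cam_to_world"])
E
python3 w5.py w6.npz
```

```text
t 22.08 p [0.4855 0.1481 0.2196] y [0.905 0.243 0.35 ] yaw 15.03 z [ 0.338  0.092 -0.937] F [ 0.2   0.1  -1.66] w 0.434 gf 25.0 q [-1.082  0.037  0.674  2.205  0.055  0.554 -0.192]
0.02 0.10 -0.02 0.00 -1; 0.02 0.10 -0.02 0.00 -1
ring 1504 1498 n [-0.342 -0.086  0.936] lean 0.361 az 14.1
c [0.5304 0.1607 0.1024] r 31.00312614440918 mean [0.5277 0.1705 0.1023]
ell (251.39175415039062, 172.29310607910156) (48.04494857788086, 59.17790603637695) [0.5291 0.1661 0.1024]
knobs [[0.5306, 0.2112, 0.0693]]
blk 7125 z hist
[   0    0   20 5915  320  166  167  144  137  138   98   19    1    0
    0    0    0    0] -40
top rect tool xy [-0.1  1.9] [63.5 41. ] 0.68 ztop -0.0293 x pct [-30.5  31.1] all x [-31.   31.5] y [-17.3  21.5]
plane slope x,y [ 0.002 -0.002 -0.029]
```

Emit:
play_rows:
  increments: "0.04 0.2 -0.03 0 -1; 0 0 0 0 -1; 0 0 0 0 -1; 0 0 0 0 -1; 0 0 0 0 -1"

```text
clock: 22.55
position: [0.4871, 0.1489, 0.2204]
ee_rot: [1.762, 2.298, 0.416]
force: [0.2, 0.4, -2.6]
width: 0.43
gripper_force: 25.0
```

Emit:
play_rows:
  increments: "0 0 0 0 -1; 0 0 0 0 -1; 0 0 0 0 -1; 0 0 0 0 -1; 0 0 0 0 -1"

```text
clock: 22.97
position: [0.4871, 0.1489, 0.2204]
ee_rot: [1.762, 2.298, 0.416]
force: [0.4, -0.5, -0.9]
width: 0.433
gripper_force: 25.0
```

```bash
python3 - <<'E'
from h import *
st()
p=vision.get_image("side");cv2.imwrite("pics/s7.png",cv2.resize(p["frame"][100:320,160:360],(545,600),interpolation=cv2.INTER_CUBIC)[...,::-1])
E
```

```text
t 22.97 p [0.4871 0.1489 0.2204] y [0.905 0.243 0.35 ] yaw 15.03 z [ 0.338  0.091 -0.937] F [ 0.38 -0.51 -0.92] w 0.433 gf 25.0 q [-1.082  0.04   0.674  2.2    0.051  0.557 -0.189]
```

View pics/s7.png

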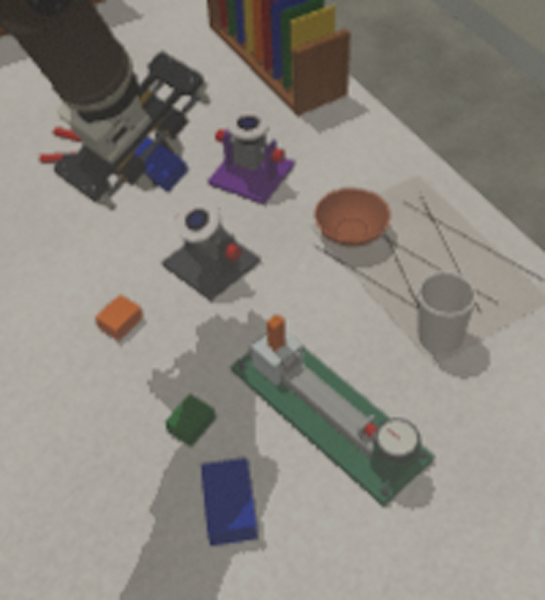

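The block is held tilted at (160,163), over the camera head at (200,222). The gauge is empty with its jaw open, and everything else is where it was.

```bash
python3 -c "
from h import *
print(job.sign_off())"
```

```text
the job is handed in; nothing more can be done
None
```

The job is handed in at about 23 s: the jaw nipped the block and pushed the anvil in about 6 mm (5.4 mm by arm travel, about 7 mm by force), then was drawn back about 58 mm clear, and the block is held at the measured focus, square to the lens axis within about 0.01 rad and parallel to the pivot bar within about 1°.

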